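# Face the primed car shell to the airbrush and swing the airbrush in

### The arm

A 6-joint arm with a two-finger parallel gripper is mounted at the origin on the work surface. World frame = base frame: x ahead of the robot, y to its left, z up, the work surface at z = 0. Lengths are in m, angles in rad, forces in N, time in s.
With the tool pointing down it reaches from about 0.25 to 0.725 m from the base axis. Payload 9.7 kg.
Tool frame: the origin (TCP) lies at the very end of the fingers, on their centre line; the grasp point (between the pads) lies 19 mm behind it; z points along the fingers, y is the line along which they close (so a half turn about z gives the same grasp; the last joint's range is limited). The gripper opens to 85 mm and grips with 20 to 120 N. Pads are 22 mm wide; open, the fingers measure 114 mm over their backs; the gripper's body (76 mm by 85 mm) begins 54 mm behind the grasp point. The pads swing forward as they close: fully open they stand 13 mm farther back than shut.
Start: joints at [-1.13, 0.087, 0.176, 1.66, 0, 1.571], TCP at [0.235, -0.497, 0.231] pointing down, gripper open.
Joint ranges: [-3.13, 3.13], [-0.85, 1.81], [-1.15, 1.24], [-2.2, 2.28], [-1.44, 1.52], [-3.14, 3.14]. Speed limits (rad/s): [2.22, 2.22, 2.57, 3.14, 3.14, 3.14].

### API

Orientations are given as a 3x3 rotation matrix whose columns are the frame's x, y, z axes.
In Python, from workcell import arm gives the robot as it stands.
- The arm moves only by the tool jog_arm, never from a script. Its argument "plan" is a list of rows, each a list of 7 numbers: the opening, from -1 (shut) to 1 (fully open), then the shift along the tool's x, y, z in units of 0.4 m (1.0 is 0.4 m), then the turn, a rotation vector about the tool's x, y, z in units of 90 degrees (1.0 is 90 degrees). In form: [[grip, dx, dy, dz, wx, wy, wz], ...]. A call has 1 to 10 rows; each row shifts and turns the commanded pose from where the row before left it, along the tool's axes as they then stand; what a row does not reach is not made up. A row lasts 1/10 s, in which the tool goes at most 50 mm and 8.59 degrees, less where a joint would pass 70% of its speed; a pose out of reach is approached as far as the arm can. A call with a number of a shift or a turn outside -1 to 1 is refused whole. A call with a gripper value outside its range is refused whole. The fingers move at their own pace and stop on an object; "newtons" is the grip in N (left out, the last holds). Time passes only in rows, so rows that do not move let the fingers close. It gives the time, the measured TCP pose, the force, the opening and the grip force at its end, in the units of the state.
- arm.state(): the state, without advancing time (a new reading comes with each control period).
- arm.snapshot(name): name is "scene" or "top"; returns a dict with "frame" (400x640x3 uint8, red, green, blue), "mtx" (3x3 intrinsics, pixels), "origin" and "orientation" of the camera in the world. Camera axes: x right, y down, z forward; pixel columns grow to the right and rows downward; lengths in m; the calibration is good to about 2 mm. A picture is of the moment at which its call begins. There is no depth.
- arm.finish_job(): hands the job in; it is judged then, once.
Trained networks look in a picture, given as the dict that the camera call returned (one of the last four; its "shot" number tells which), for a name from the list of things; names that differ only in an ending like _2 or _b are one class to them, and where a whole thing is asked for, a point or a joint stands for the part that bears it (a point fixed in the world has none). Each returns a list of dicts, best first, with "p" (0 to 1); they miss things now and then, are a little off and sometimes report something else, mostly with a low value. They report only what shows in the picture. A call takes as long as a camera call. They do not tell look-alikes from the thing itself.
- arm.spot_in(picture, thing): "extent" ([left, top, right, bottom] in pixels, round what is visible of it).
- arm.masks_of(picture, thing): "region" (400x640 bool, what is visible of it) and "extent" ([left, top, right, bottom] in pixels, round what is visible of it).
- arm.pinpoint(picture, thing): "at" ([column, row] in pixels: a listed point, or the origin of a listed thing).
The state is a dict: "t": time; "q": joint angles; "joint_vel": joint speeds; "effort": joint torques, N m; "eef_pos": TCP position; "tcp_rot": TCP orientation; "contact_force": force on the tool from outside, world axes, zero at the start; "ft_torque": the same for the moment, N m; "opening": opening from 0.0 (shut) to 1.0 (fully open); "grip_force": force on a finger pad.
Only numpy, scipy, OpenCV 4.12 (cv2) and the standard library are available. Lean on these libraries where they do the work, as an engineer would, in place of code of your own. Each camera call takes 0.05 s, during which the arm holds its last target. There are 200 camera calls.

### The job

Without gripping anything, gently push on the turntable's spokes or their end pegs with a fingertip until the nose of the car shell points straight at the post of the airbrush stand. Then, with the shell still facing the post, push the airbrush arm round until it meets its stop and aims at the car. The primer on the shell is wet, so never touch the shell, and leave the other things on the bench where they are.

Things in the scene. Friction and masses are not known exactly. Their poses are not given: they have to be found in the camera images.
- turntable_center (a point): on the vertical axis of the paint turntable, 40 mm above the bench. Fixed foot 124 mm wide; on it turns an aluminium disc 148 mm across (faces 35 and 45 mm up) with four level steel spokes, rods 10 mm thick at the disc's height. At each spoke's end, 115 mm from the axis, stands a round black finger peg, 14 mm thick, 34 to 84 mm above the bench, to push on
- rotor (a joint): angle of the turntable with the car, growing anticlockwise seen from above; turns both ways without a stop; zero is in no particular direction. Spokes lie 45, 135, 225 and 315 degrees from the car's nose direction (the nose is midway between two spokes). Stays where it is left; friction about 0.05 N m (half a newton at a spoke's end)
- car: grey primed model car shell, 130 x 56 x 35 mm, clipped on the disc and turning with it; origin at its underside on the turntable axis 45 mm above the bench, x towards its nose. Long flat bonnet and two clear headlamps at the nose, a raised spoiler wing at the tail. Roof 80 mm above the bench. Wet: not to be touched
- car_nose (a point): front end of the car shell, 65 mm from the turntable axis, 58 mm above the bench; x is the way the car points
- post (a point): pivot of the airbrush arm, on the axis of the round post of the airbrush stand, 58 mm above the bench, 240 mm from the turntable axis; x points level from the turntable axis straight away through the post. The stand is fixed: a dark steel plate 85 x 70 mm, the post and a thin stop pin beside the arm
- swing (a joint): angle of the airbrush arm about the upright post: 0 against its stop, where it points from the post straight at the turntable axis; larger = swung out, clockwise seen from above (at most 1.7 rad). It stays where it is left; friction about 0.05 N m
- brush_end (a point): 80 mm from the post's axis on the airbrush arm, 66 mm above the bench. The arm is a level aluminium bar 12 mm wide, 58 to 74 mm above the bench, reaching 86 mm from the post's axis; along it lies an airbrush 14 mm thick, top 88 mm up (nozzle reaching 100 mm out, open cup to 103 mm high 22 mm out, black rear part to 97 mm high, 59 mm behind the post)
- thinner: small bottle 42 wide x 75 mm high, yellow cap; origin under its centre; loose; leave it where it stands
- jar_low: low paint jar 38 wide x 40 mm high; origin under its centre; loose; leave it where it stands
- jar_tall: paint jar 36 wide x 55 mm high; origin under its centre; loose; leave it where it stands
- tyre: model tyre lying flat, 30 wide x 12 mm high; origin under its centre; loose; leave it where it stands
- tape: roll of tape lying flat, 60 wide x 18 mm high; origin under its centre; loose; leave it where it stands
- chassis: model car chassis on its wheels, 120 x 52 x 25 mm, x along it; origin under its centre; loose; leave it where it stands
- driver: screwdriver lying down, 150 mm long along its x; loose; leave it where it stands
Things that resemble listed ones, but are neither listed nor needed, are in the scene too. There is more than one size of the part that bears post; the job needs the largest.

How it is judged:
By the outcome, as a careful person would: the job done as asked, in the order asked, and still so for the second after the job is handed in, with the robot touching nothing.
It also fails if it takes over 72 s, if anything falls off the work surface, if the arm or the gripper's body presses on something with over 40 N, if the wrist force passes 120 N, or if a joint passes its speed limit or range.

## Working session

There is one attempt and no reset: what is moved stays moved. The work goes in short steps, Python scripts to look and compute and a tool call to move; the robot and the scene stay as the last step left them, time stands still between calls to the robot, and variables do not carry over. Pictures are saved under pics/ and viewed, at most 10 in all, crops included, and the job is handed in when it is done.

Besides the shell and the picture viewer there is one more tool, called after ">>>" by a JSON object that holds its "name" and its "arguments". jog_arm: Moves the arm, as the interface text tells. Its arguments: {"type":"object","properties":{"plan":{"type":"array"},"newtons":{"type":"number"}},"required":["plan"]}

```bash
mkdir -p pics
cat > h.py <<'E'
from workcell import arm
import numpy as np, cv2
def snap(n,f=None):
    p=arm.snapshot(n)
    if f: cv2.imwrite('pics/'+f,cv2.cvtColor(p['frame'],cv2.COLOR_RGB2BGR))
    return p
def ray(p,uv):
    d=np.linalg.inv(p['mtx'])@np.array([uv[0],uv[1],1.]); return np.array(p['origin']),np.array(p['orientation'])@d
def at_z(p,uv,z):
    o,d=ray(p,uv); return (o+d*(z-o[2])/d[2])
def proj(p,X):
    c=np.array(p['orientation']).T@(np.array(X)-p['origin']); c=np.array(p['mtx'])@c; return c[:2]/c[2]
E
python3 - <<'E'
from h import *
np.set_printoptions(precision=3,suppress=True)
Z=dict(turntable_center=.04,car_nose=.058,post=.058,brush_end=.066,thinner=0,jar_low=0,jar_tall=0,tyre=0,tape=0,chassis=0,driver=.01,car=.045)
for n in('top','scene'):
    p=snap(n,n+'0.png'); print(n,p['origin'])
    for k,z in Z.items():
        for r in arm.pinpoint(p,k)[:4]:
            print(k,round(r['p'],2),np.array(r['at']),at_z(p,r['at'],z))
E
```

```text
top [ 0.344 -0.053  1.223]
turntable_center 0.65 [352.9 188.6] [ 0.557 -0.131  0.04 ]
car_nose 0.96 [345.2 208. ] [ 0.495 -0.106  0.058]
car_nose 0.4 [195.8 215.3] [0.473 0.34  0.058]
post 0.8 [409.5 230.3] [ 0.429 -0.296  0.058]
post 0.58 [275.7 170.2] [0.611 0.104 0.058]
post 0.52 [288.2 226.9] [0.439 0.063 0.058]
brush_end 0.71 [300.1 230.2] [0.428 0.027 0.066]
brush_end 0.51 [427.6 232.5] [ 0.422 -0.347  0.066]
thinner 0.67 [407.2 136.5] [ 0.735 -0.31   0.   ]
jar_low 0.61 [419.9 196.9] [ 0.538 -0.344  0.   ]
jar_tall 0.42 [340.8 248.8] [ 0.376 -0.094  0.   ]
tyre 0.39 [338.5 130. ] [ 0.757 -0.089  0.   ]
tyre 0.16 [349.6 182.5] [ 0.584 -0.123  0.   ]
tape 0.45 [218.3 261.6] [0.336 0.283 0.   ]
tape 0.37 [195.9 213.9] [0.484 0.36  0.   ]
chassis 0.57 [195.6 214.6] [0.482 0.361 0.   ]
driver 0.79 [422.2 280.1] [ 0.282 -0.339  0.01 ]
driver 0.23 [422.8 197.3] [ 0.535 -0.35   0.01 ]
car 0.67 [350.9 184. ] [ 0.57  -0.124  0.045]
car 0.52 [192.4 215.6] [0.474 0.355 0.045]
scene [1.026 0.284 0.954]
turntable_center 0.98 [279.4 191. ] [ 0.566 -0.136  0.04 ]
car_nose 0.79 [305.1 172. ] [
[... 180 characters left out ...]
 249.9] [0.605 0.105 0.058]
brush_end 0.86 [363.2 182.8] [0.447 0.026 0.066]
brush_end 0.74 [245.7 114.7] [ 0.434 -0.345  0.066]
brush_end 0.69 [365.5 218.5] [0.529 0.082 0.066]
thinner 0.72 [184.6 212.5] [ 0.728 -0.308  0.   ]
jar_low 0.72 [477.1 278.4] [0.485 0.356 0.   ]
jar_low 0.7 [223.4 158. ] [ 0.545 -0.341  0.   ]
jar_low 0.18 [362.  220.3] [0.502 0.063 0.   ]
jar_tall 0.67 [336.7 158.4] [ 0.376 -0.092  0.   ]
tyre 0.6 [478.7 280.1] [ 0.487  0.36  -0.   ]
tyre 0.47 [249.4 263.3] [ 0.745 -0.092  0.   ]
tape 0.85 [472.5 214.8] [0.335 0.279 0.   ]
chassis 0.82 [479.9 279.5] [0.484 0.362 0.   ]
driver 0.61 [278.3  96.4] [ 0.287 -0.352  0.01 ]
car 0.79 [280.9 190.8] [ 0.566 -0.132  0.045]
```

View pics/top0.png

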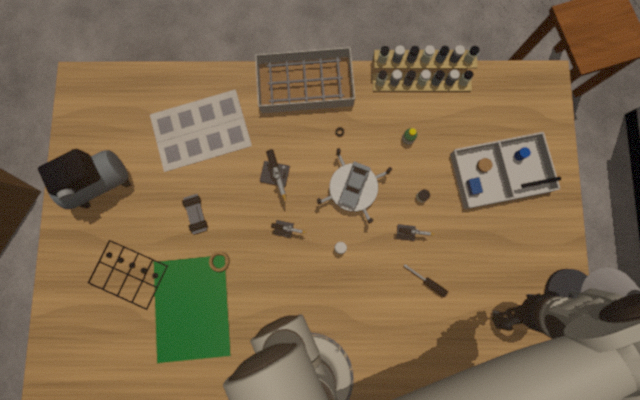

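View pics/scene0.png

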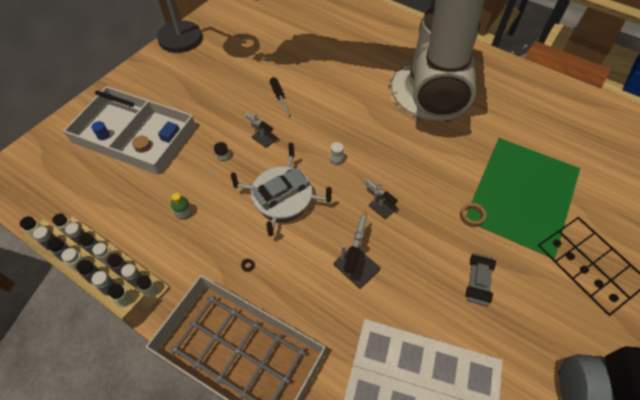

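```bash
python3 - <<'E'
import cv2,numpy as np
a=cv2.imread('pics/top0.png')[135:245,255:405]; b=cv2.imread('pics/scene0.png')[135:290,225:400]
a=cv2.resize(a,(400,293),interpolation=3); b=cv2.resize(b,(600,531),interpolation=3)
cv2.imwrite('pics/c1.png',b)
cv2.imwrite('pics/c2.png',cv2.resize(a,(750,550),interpolation=3))
E
python3 - <<'E'
from h import *
np.set_printoptions(precision=3,suppress=True)
for n in('top','scene'):
    p=snap(n)
    for k in('turntable_center','car','post','swing'):
        for r in arm.masks_of(p,k)[:4]:
            m=r['region']; ys,xs=np.nonzero(m); print(n,k,round(r['p'],2),r['extent'],m.sum(),xs.mean(),ys.mean())
s=arm.state(); print(s['eef_pos'],s['tcp_rot'],s['opening'],s['t'])
E
```

```text
top turntable_center 0.9 [316.1, 149.5, 395.7, 224.1] 2163 354.09801202034214 186.6569579288026
top car 0.58 [337.6, 159.6, 367.8, 207.8] 825 354.5030303030303 185.26666666666668
top post 0.77 [397.5, 222.7, 434.5, 243.6] 376 410.02925531914894 232.5904255319149
top post 0.71 [257.6, 150.1, 290.4, 199.8] 782 274.886189258312 172.12531969309464
top post 0.67 [272.9, 216.5, 305.9, 238.9] 368 284.6222826086956 228.7336956521739
top post 0.66 [338.1, 162.4, 366.8, 208.3] 852 354.4612676056338 185.29577464788733
top swing 0.62 [271.6, 220.4, 302.4, 234.4] 114 284.62280701754383 228.00877192982455
top swing 0.6 [267.9, 149.7, 285.5, 199.3] 295 275.5728813559322 170.18983050847459
top swing 0.59 [398.8, 229.2, 435.4, 236.1] 176 415.5681818181818 231.9431818181818
scene turntable_center 0.66 [228.8, 147.8, 331.3, 234.6] 3073 281.53107712333224 192.97917344614385
scene turntable_center 0.6 [251.1, 169.5, 310.7, 209.2] 1270 280.5897637795276 187.64094488188977
scene car 0.63 [252.5, 169.8, 310.4, 209.2] 1170 280.26153846153846 188.07863247863247
scene post 0.97 [336.1, 211.0, 380.4, 283.9] 1310 356.64809160305344 259.53740458015267
scene post 0.95 [246.2, 111.1, 278.2, 145.4] 537 261.5102420856611 130.64245810055866
scene post 0.58 [363.4, 179.3, 397.5, 216.9] 644 381.2080745341615 199.79658385093168
scene swing 0.78 [343.8, 210.4, 363.7, 273.2] 540 355.4203703703704 247.04074074074074
scene swing 0.69 [245.6, 109.9, 276.8, 133.6] 242 257.9710743801653 122.26859504132231
scene swing 0.6 [254.5, 166.5, 308.9, 209.6] 1224 280.26633986928107 188.00081699346404
scene swing 0.58 [365.3, 178.9, 396.9, 203.9] 278 380.85971223021585 191.90287769784172
[ 0.235 -0.497  0.231] [[ 0.904  0.427  0.   ]
 [ 0.427 -0.904 -0.   ]
 [ 0.     0.    -1.   ]] 0.9971739860236372 1.8
```

View pics/c1.png

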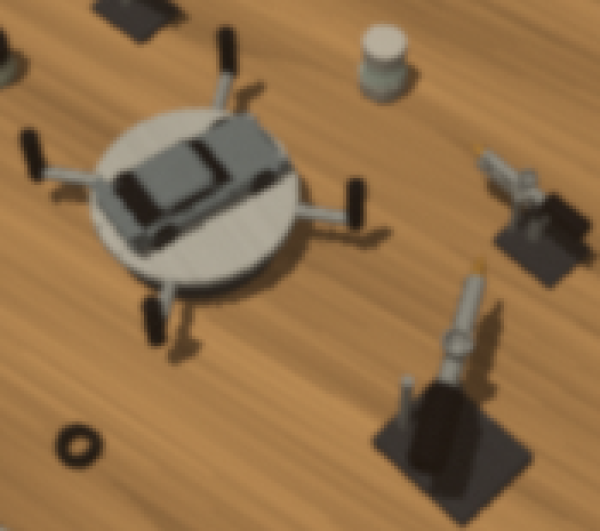

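View pics/c2.png

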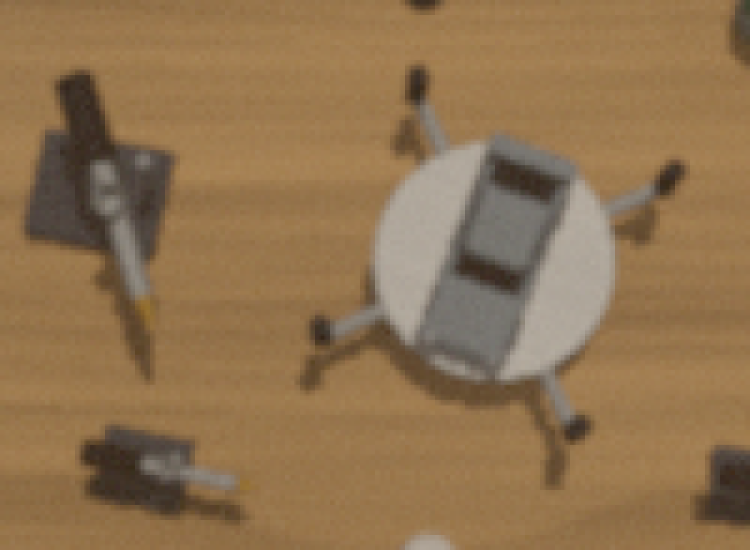

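```bash
cat > fit.py <<'E'
from h import *
from scipy.optimize import least_squares
T0=(.565,-.133)
def pegs_px(p,c,th):
    """dark blob centroid of each peg near its prediction"""
    g=p['frame'].max(2).astype(float); out=[]
    for k in range(4):
        a=th+np.pi/4+k*np.pi/2
        top=proj(p,[c[0]+.115*np.cos(a),c[1]+.115*np.sin(a),.084]); bot=proj(p,[c[0]+.115*np.cos(a),c[1]+.115*np.sin(a),.034])
        m=np.zeros(g.shape,np.uint8); cv2.line(m,tuple(np.int32(np.round(top))),tuple(np.int32(np.round(bot))),1,11)
        w=np.clip(75-g,0,40)*m; ys,xs=np.nonzero(w); ww=w[ys,xs]
        out.append((np.array([(xs*ww).sum(),(ys*ww).sum()])/ww.sum(), ww.sum()) if ww.sum()>150 else None)
    return out
def fit(ps,c=T0,th=np.radians(160),fixc=False):
    for it in range(4):
        obs=[(p,pegs_px(p,c,th)) for p in ps]
        def res(x):
            cc=c if fixc else x[1:]; r=[]
            for p,o in obs:
                for k in range(4):
                    if o[k] is None: r+=[0,0]; continue
                    a=x[0]+np.pi/4+k*np.pi/2
                    r+=list(proj(p,[cc[0]+.115*np.cos(a),cc[1]+.115*np.sin(a),.060])-o[k][0])
            return np.array(r)
        s=least_squares(res,[th] if fixc else [th,*c],loss='soft_l1'); th=s.x[0]
        if not fixc: c=tuple(s.x[1:])
    return c,th,res(s.x).round(1).reshape(len(ps),4,2),obs
E
python3 - <<'E'
from fit import *
np.set_printoptions(precision=4,suppress=True)
ps=[snap('top'),snap('scene')]
for q in (ps[:1],ps[1:],ps):
    c,th,r,o=fit(q); print(c,np.degrees(th)); print(r.tolist())
def disc(p):
    best=[]
    for r in arm.masks_of(p,'turntable_center')[:1]: pass
for n,p in zip('ts',ps):
    for k,z in(('swing',.075),('post',.058),('brush_end',.066)):
        for r in arm.pinpoint(p,k)[:4]: print(n,k,round(r['p'],2),r['at'],at_z(p,r['at'],z))
    m=[r for r in arm.masks_of(p,'post') if abs(at_z(p,[(r['extent'][0]+r['extent'][2])/2,(r['extent'][1]+r['extent'][3])/2],.04)[:2]-[.6,.1]).max()<.05]
    if m:
        g=p['frame'].max(2); 
        e=np.array(m[0]['extent']).astype(int); print(n,e)
E
```

```text
(np.float64(0.5599609002734995), np.float64(-0.13155478953604796)) 159.97392931679963
[[[0.0, 0.0], [0.0, -0.0], [0.0, 0.0], [0.0, 0.0]]]
(np.float64(0.5642869521079743), np.float64(-0.1320143880907042)) 158.9591735972238
[[[0.0, 0.4], [0.1, -0.1], [-0.1, 0.0], [0.0, -0.4]]]
(np.float64(0.5640072616738844), np.float64(-0.13185677200886872)) 158.85926321714808
[[[0.0, 0.0], [0.4, -0.7], [0.0, 0.0], [0.0, 0.0]], [[0.2, 0.4], [0.2, -0.2], [-0.1, -0.0], [0.2, -0.3]]]Traceback (most recent call last):
  File "<stdin>", line 11, in <module>
ValueError: it knows: brush_end, car, car_nose, chassis, driver, jar_low, jar_tall, post, tape, thinner, turntable_center, tyre
```

>>> {"name": "jog_arm", "arguments": {"plan": [[-1,0.0956,-0.0424,0,0,0,0],[-1,0.0956,-0.0424,0,0,0,0],[-1,0.0956,-0.0424,0,0,0,0],[-1,0.0956,-0.0424,0,0,0,0],[-1,0.0956,-0.0424,0,0,0,0],[-1,0.0956,-0.0424,0,0,0,0],[-1,0.0956,-0.0424,0,0,0,0],[-1,0.0956,-0.0424,0,0,0,0],[-1,0.0956,-0.0424,0,0,0,0],[-1,0,0,0,0,0,-0.09]]}}

```text
t: 2.9
eef_pos: [0.4831, -0.2092, 0.2309]
tcp_rot: [[0.834, 0.552, 0.0], [0.552, -0.834, 0.001], [0.001, -0.001, -1.0]]
contact_force: [-1.2, -0.4, -0.4]
opening: -0.003
grip_force: 0.0
```

>>> {"name": "jog_arm", "arguments": {"plan": [[-1,0,0,0,0,0,-0.093],[-1,0,0,0,0,0,-0.093],[-1,0,0,0,0,0,-0.093],[-1,0,0,0,0,0,-0.093],[-1,0,0,0,0,0,-0.093],[-1,0,0,0,0,0,-0.093],[-1,0,0,0,0,0,-0.093],[-1,0,0,0,0,0,-0.093],[-1,0,0,0,0,0,-0.093],[-1,0,0,0,0,0,-0.093]]}}

```text
t: 3.9
eef_pos: [0.4808, -0.2125, 0.2313]
tcp_rot: [[-0.46, 0.888, -0.0], [0.888, 0.46, 0.0], [0.0, 0.0, -1.0]]
contact_force: [-1.4, 0.0, -0.1]
opening: -0.001
grip_force: 0.0
```

>>> {"name": "jog_arm", "arguments": {"plan": [[-1,0,0,0,0,0,-0.093],[-1,0,0,0,0,0,-0.093],[-1,0,0,0,0,0,0],[-1,0,0,0,0,0,0]]}}

```text
t: 4.3
eef_pos: [0.4808, -0.2125, 0.2313]
tcp_rot: [[-0.689, 0.725, 0.0], [0.725, 0.689, 0.0], [-0.0, 0.0, -1.0]]
contact_force: [1.0, -0.1, 0.4]
opening: 0.002
grip_force: 0.0
```

Run:
```python
from fit import *
np.set_printoptions(precision=4,suppress=True)
s=arm.state(); print(s['eef_pos'],s['tcp_rot'],s['opening'],s['q'],s['t'],s['contact_force'])
ps=[snap('top'),snap('scene')]
for n,p in zip('ts',ps):
    for k,z in(('post',.058),('brush_end',.066),('turntable_center',.04)):
        for r in arm.pinpoint(p,k)[:4]: print(n,k,round(r['p'],2),r['at'],at_z(p,r['at'],z))
```

```text
[ 0.4808 -0.2125  0.2313] [[-0.6889  0.7248  0.    ]
 [ 0.7248  0.6889  0.    ]
 [-0.      0.     -1.    ]] 0.0019847668750820227 [-0.4162  0.0283  0.1146  1.6571  0.      0.3945] 4.3 [ 1.0275 -0.1075  0.392 ]
t post 0.91 [289.8, 227.0] [0.4382 0.0587 0.058 ]
t post 0.89 [275.4, 169.8] [0.6119 0.1049 0.058 ]
t brush_end 0.78 [286.7, 196.1] [0.5298 0.0685 0.066 ]
t brush_end 0.6 [301.5, 234.0] [0.417  0.0233 0.066 ]
t turntable_center 0.62 [356.5, 187.7] [ 0.5599 -0.1418  0.04  ]
t turntable_center 0.26 [407.0, 136.4] [ 0.7221 -0.3007  0.04  ]
t turntable_center 0.18 [345.1, 208.8] [ 0.495  -0.1065  0.04  ]
s post 0.83 [261.8, 125.3] [ 0.4346 -0.2914  0.058 ]
s post 0.81 [355.7, 252.9] [0.612  0.1073 0.058 ]
s post 0.77 [376.7, 197.4] [0.4603 0.0723 0.058 ]
s post 0.54 [477.9, 279.3] [0.5189 0.3536 0.058 ]
s brush_end 0.82 [366.3, 184.7] [0.448  0.0355 0.066 ]
s brush_end 0.66 [360.9, 220.3] [0.5393 0.0758 0.066 ]
s brush_end 0.56 [248.5, 114.9] [ 0.4308 -0.338   0.066 ]
s turntable_center 0.93 [278.8, 194.3] [ 0.5748 -0.1319  0.04  ]
```

>>> {"name": "jog_arm", "arguments": {"plan": [[-1,0,0,0.0905,0,0,0],[-1,0,0,0.0905,0,0,0],[-1,0,0,0.0905,0,0,0],[-1,0,0,0.0905,0,0,0],[-1,0,0,0.0905,0,0,0],[-1,0,0,0,0,0,0],[-1,0.0126,0,0,0,0,0.0278],[-1,0.0126,0,0,0,0,0.0278],[-1,0.0126,0,0,0,0,0.0278],[-1,0.0126,0,0,0,0,0.0278]]}}

```text
t: 5.7
eef_pos: [0.4685, -0.1974, 0.0526]
tcp_rot: [[-0.554, 0.832, 0.002], [0.832, 0.554, -0.001], [-0.002, 0.001, -1.0]]
contact_force: [-0.1, 0.4, 0.3]
opening: -0.004
grip_force: 0.0
```

>>> {"name": "jog_arm", "arguments": {"plan": [[-1,0.0126,0,0,0,0,0.0278],[-1,0.0126,0,0,0,0,0.0278],[-1,0.0126,0,0,0,0,0.0278],[-1,0.0126,0,0,0,0,0.0278],[-1,0.0126,0,0,0,0,0.0278],[-1,0.0126,0,0,0,0,0.0278],[-1,0.0126,0,0,0,0,0.0278],[-1,0.0126,0,0,0,0,0.0278],[-1,0.0126,0,0,0,0,0.0278],[-1,0.0126,0,0,0,0,0.0278]]}}

```text
t: 6.7
eef_pos: [0.4496, -0.1511, 0.0528]
tcp_rot: [[-0.15, 0.989, 0.002], [0.989, 0.15, -0.001], [-0.001, 0.002, -1.0]]
contact_force: [0.2, -0.3, 0.4]
opening: 0.0
grip_force: 0.3
```

Run:
```python
from fit import *
np.set_printoptions(precision=4,suppress=True)
s=arm.state(); P=np.array(s['eef_pos']); d=P[:2]-[.564,-.132]; print(P,np.degrees(np.arctan2(d[1],d[0])),np.hypot(*d),s['contact_force'],s['t'])
p=snap('scene','s1.png'); t=snap('top','t1.png')
for th in (140,150):
    c,a,r,o=fit([p],(.564,-.132),np.radians(th),True); print(np.degrees(a),r.tolist())
```

```text
[ 0.4496 -0.1511  0.0528] -170.50503032579667 0.11598327047395147 [ 0.1795 -0.3118  0.3594] 6.7
136.0159823912114 [[[1.0, 1.7], [0.0, 0.3], [0.1, -0.4], [0.4, -1.2]]]
136.01598240929712 [[[1.0, 1.7], [0.0, 0.3], [0.1, -0.4], [0.4, -1.2]]]
```

View pics/s1.png

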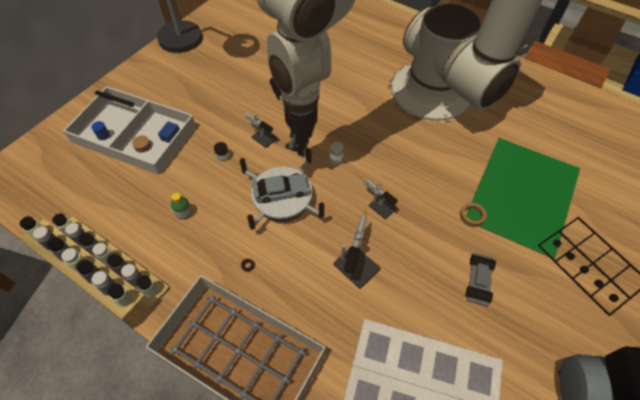

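>>> {"name": "jog_arm", "arguments": {"plan": [[-1,0.0126,0,0,0,0,0.0278],[-1,0.0126,0,0,0,0,0.0278],[-1,0.0126,0,0,0,0,0.0278],[-1,0.0126,0,0,0,0,0.0278],[-1,0.0126,0,0,0,0,0.0278],[-1,0.0126,0,0,0,0,0.0278],[-1,0.0126,0,0,0,0,0.0278],[-1,0.0126,0,0,0,0,0.0278],[-1,0.0126,0,0,0,0,0.0278],[-1,0.0126,0,0,0,0,0.0278]]}}

```text
t: 7.8
eef_pos: [0.4516, -0.1012, 0.0518]
tcp_rot: [[0.28, 0.96, 0.002], [0.96, -0.28, -0.001], [-0.0, 0.002, -1.0]]
contact_force: [0.0, -1.1, 0.2]
opening: -0.0
grip_force: 0.3
```

>>> {"name": "jog_arm", "arguments": {"plan": [[-1,0.0126,0,0,0,0,0.0278],[-1,0.0126,0,0,0,0,0.0278],[-1,0.0126,0,0,0,0,0.0278],[-1,0.0126,0,0,0,0,0.0278],[-1,0.0126,0,0,0,0,0.0278],[-1,0.0126,0,0,0,0,0.0278],[-1,0.0126,0,0,0,0,0.0278],[-1,0.0126,0,0,0,0,0.0278],[-1,0.0126,0,0,0,0,0.0278],[-1,0,0,0,0,0,0]]}}

```text
t: 8.8
eef_pos: [0.4716, -0.0605, 0.0516]
tcp_rot: [[0.626, 0.78, 0.001], [0.78, -0.626, -0.0], [0.001, 0.001, -1.0]]
contact_force: [-0.3, -0.2, 0.9]
opening: -0.002
grip_force: 0.0
```

```bash
cat > chk.py <<'E'
from fit import *
import sys
np.set_printoptions(precision=4,suppress=True)
s=arm.state(); P=np.array(s['eef_pos']); d=P[:2]-[.564,-.132]; print(P,np.degrees(np.arctan2(d[1],d[0])),np.hypot(*d),s['contact_force'],s['t'])
p=snap('scene',sys.argv[2]+'s.png'); t=snap('top',sys.argv[2]+'t.png')
for q in ([p],[t],[p,t]):
  for fx in (True,False):
    c,a,r,o=fit(q,(.564,-.132),np.radians(float(sys.argv[1])),fx); print(fx,c,np.degrees(a),r.tolist(),[x is None for k in o for x in k[1]])
for n,q in (('s',p),('t',t)):
    for k,z in(('post',.058),('brush_end',.066),('car_nose',.058)):
        for r in arm.pinpoint(q,k)[:4]:
            X=at_z(q,r['at'],z); print(n,k,round(r['p'],2),X, np.degrees(np.arctan2(X[1]+.132,X[0]-.564)))
E
python3 chk.py 88 a
```

```text
[ 0.4716 -0.0605  0.0516] 142.2662963690015 0.11682538258214124 [-0.2805 -0.192   0.8514] 8.8
True (0.564, -0.132) 89.51552088512759 [[[0.0, 3.1], [0.2, 4.2], [0.1, 0.5], [0.7, 0.9]]] [False, False, False, False]
False (np.float64(0.5587096338557686), np.float64(-0.1369443980712878)) 90.71067866531968 [[[-0.6, 1.8], [-0.2, 3.6], [-0.0, -1.2], [1.0, -1.4]]] [False, False, False, False]
True (0.564, -0.132) 88.29709684747903 [[[0.0, 0.0], [0.0, 0.0], [0.2, -0.9], [-0.0, -0.6]]] [True, True, False, False]
False (np.float64(0.56160553280916), np.float64(-0.13117570194728995)) 87.94576206980048 [[[0.0, 0.0], [0.0, 0.0], [0.1, 0.0], [-0.1, -0.0]]] [True, True, False, False]
True (0.564, -0.132) 89.15600425165053 [[[0.1, 3.3], [0.5, 4.1], [0.0, 0.3], [0.4, 0.9]], [[0.0, 0.0], [0.0, 0.0], [-0.2, -1.3], [-0.4, -0.2]]] [False, False, False, False, True, True, False, False]
False (np.float64(0.5605615695854794), np.float64(-0.13510575827777396)) 89.93921305468615 [[[-0.3, 2.5], [-0.0, 3.5], [0.0, -0.8], [0.7, -0.5]], [[0.0, 0.0], [0.0, 0.0], [0.5, -0.6], [0.2, 1.2]]] [False, False, False, False, True, True, False, False]
s post 0.94 [ 0.4486 -0.2848  0.058 ] -127.07383058572368
s post 0.69 [0.6075 0.1018 0.058 ] 79.45128025771695
s brush_end 0.75 [0.5433 0.0853 0.066 ] 95.4491959802035
s brush_end 0.75 [ 0.4367 -0.339   0.066 ] -121.59557789364453
s brush_end 0.5 [0.4496 0.0331 0.066 ] 124.72450391895336
s brush_end 0.26 [0.5257 0.3528 0.066 ] 94.520439383569
s car_nose 0.72 [ 0.5649 -0.0668  0.058 ] 89.16620824965091
t post 0.93 [0.6197 0.0935 0.058 ] 76.12585618293653
t post 0.8 [0.448  0.0675 0.058 ] 120.1700270262144
t post 0.71 [ 0.4307 -0.3045  0.058 ] -127.69288117873634
t post 0.62 [0.3435 0.2561 0.058 ] 119.6068960235226
t brush_end 0.7 [ 0.4122 -0.3321  0.066 ] -127.18399292694596
t brush_end 0.69 [0.525  0.0759 0.066 ] 100.62694817811085
t brush_end 0.58 [0.4279 0.0184 0.066 ] 132.15735240699215
```

>>> {"name": "jog_arm", "arguments": {"plan": [[-1,0.005,0,0,0,0,0.0111],[-1,0.005,0,0,0,0,0.0111],[-1,0.005,0,0,0,0,0.0111],[-1,0.005,0,0,0,0,0.0111],[-1,0.005,0,0,0,0,0.0111],[-1,0.005,0,0,0,0,0.0111],[-1,0.005,0,0,0,0,0.0111],[-1,0.005,0,0,0,0,0.0111],[-1,0,0,0,0,0,0],[-1,0,0,0,0,0,0]]}}

```text
t: 10.2
eef_pos: [0.4816, -0.0487, 0.0503]
tcp_rot: [[0.728, 0.685, 0.0], [0.685, -0.728, 0.0], [0.0, 0.0, -1.0]]
contact_force: [-0.2, 0.8, 0.1]
opening: -0.003
grip_force: 0.0
```

>>> {"name": "jog_arm", "arguments": {"plan": [[-1,-0.03,0,0,0,0,0],[-1,-0.05,0,0,0,0,0],[-1,0,0,-0.1,0,0,0],[-1,0,0,-0.1,0,0,0],[-1,0,0,-0.1,0,0,0],[-1,0,0,-0.1,0,0,0],[-1,0,-0.12,0,0,0,0],[-1,0,-0.12,0,0,0,0],[-1,0,-0.12,0,0,0,0],[-1,0,-0.12,0,0,0,0]]}}

```text
t: 11.2
eef_pos: [0.3249, 0.0694, 0.2102]
tcp_rot: [[0.729, 0.684, 0.0], [0.684, -0.729, 0.0], [0.0, 0.0, -1.0]]
contact_force: [0.8, 0.9, 0.6]
opening: -0.002
grip_force: 0.0
```

```bash
python3 chk.py 80 b
```

```text
[0.3249 0.0694 0.2102] 139.88908795932758 0.31258074498906335 [0.8367 0.9051 0.6127] 11.2
True (0.564, -0.132) 80.61700852287596 [[[0.1, -0.4], [0.3, 0.8], [0.1, -0.4], [0.3, 1.2]]] [False, False, False, False]
False (np.float64(0.5635031864721605), np.float64(-0.1329236310812328)) 80.62380166981163 [[[-0.1, -0.7], [0.1, 0.5], [-0.1, -0.7], [0.1, 0.9]]] [False, False, False, False]
True (0.564, -0.132) 80.65954426780792 [[[0.0, 0.0], [0.0, 0.0], [0.2, -0.5], [0.0, -0.5]]] [True, True, False, False]
False (np.float64(0.5623794987934457), np.float64(-0.1315958107473676)) 80.60062140120257 [[[0.0, 0.0], [0.0, 0.0], [0.1, 0.0], [-0.1, -0.0]]] [True, True, False, False]
True (0.564, -0.132) 80.6279694299858 [[[0.1, -0.4], [0.3, 0.8], [0.1, -0.4], [0.3, 1.2]], [[0.0, 0.0], [0.0, 0.0], [0.2, -0.5], [0.0, -0.5]]] [False, False, False, False, True, True, False, False]
False (np.float64(0.5632218830999153), np.float64(-0.1326809544256745)) 80.71720067180625 [[[0.0, -0.8], [0.2, 0.5], [0.1, -0.7], [0.3, 0.8]], [[0.0, 0.0], [0.0, 0.0], [0.4, -0.3], [0.2, -0.2]]] [False, False, False, False, True, True, False, False]
s post 0.76 [ 0.4369 -0.2863  0.058 ] -129.47650200368105
s post 0.75 [0.6099 0.1022 0.058 ] 78.91281774467708
s brush_end 0.66 [0.5398 0.0713 0.066 ] 96.7755056026455
s brush_end 0.6 [0.4462 0.0324 0.066 ] 125.62811162965515
s brush_end 0.58 [ 0.4321 -0.3386  0.066 ] -122.5513861009019
s brush_end 0.22 [ 0.5852 -0.114   0.066 ] 40.36203257213969
s car_nose 0.74 [ 0.565  -0.0723  0.058 ] 89.08446603145931
t post 0.97 [0.6216 0.1109 0.058 ] 76.66260646277577
t post 0.74 [ 0.4192 -0.3009  0.058 ] -130.6098881826453
t post 0.6 [0.4471 0.0621 0.058 ] 121.04695822204494
t brush_end 0.67 [0.4255 0.0266 0.066 ] 131.1311596024447
t brush_end 0.65 [0.5313 0.0733 0.066 ] 99.04064095066393
t brush_end 0.44 [ 0.4219 -0.3497  0.066 ] -123.13637035162321
t car_nose 0.79 [ 0.5668 -0.0586  0.058 ] 87.82369612593666
```

View pics/bt.png

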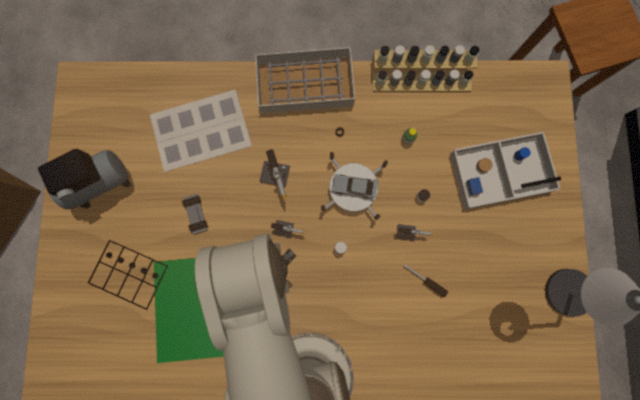

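Run:
```python
from h import *
out=[]
for n in('top','scene'):
    p=snap(n)
    # rectify plane z=0.008: columns = -y, rows = -x ; 0.5mm/px, centre (0.6,0.1), 150x150 mm
    S=300; w=np.array([[.675,.175],[.675,.025],[.525,.025],[.525,.175]])
    src=np.float32([proj(p,[*q,.008]) for q in w]); dst=np.float32([[0,0],[S,0],[S,S],[0,S]])
    H=cv2.getPerspectiveTransform(src,dst); im=cv2.warpPerspective(p['frame'],H,(S,S),flags=cv2.INTER_CUBIC)
    out.append(cv2.cvtColor(im,cv2.COLOR_RGB2BGR))
    hs=cv2.cvtColor(im,cv2.COLOR_RGB2HSV)
    m=((hs[...,1]<90)&(hs[...,2]<110)).astype(np.uint8)
    m2=cv2.morphologyEx(m,cv2.MORPH_OPEN,np.ones((31,31)))
    cs,_=cv2.findContours(m2,cv2.RETR_EXTERNAL,cv2.CHAIN_APPROX_NONE); c=max(cs,key=cv2.contourArea)
    out.append(np.repeat(m[...,None]*255,3,2)); print(n,cv2.minAreaRect(c))
cv2.imwrite('pics/plate.png',np.vstack([np.hstack(out[:2]),np.hstack(out[2:])]))
```

```text
top ((66.0, 129.0), (106.0, 64.0), 90.0)
scene ((67.5, 111.5), (135.0, 71.0), 90.0)
```

View pics/plate.png

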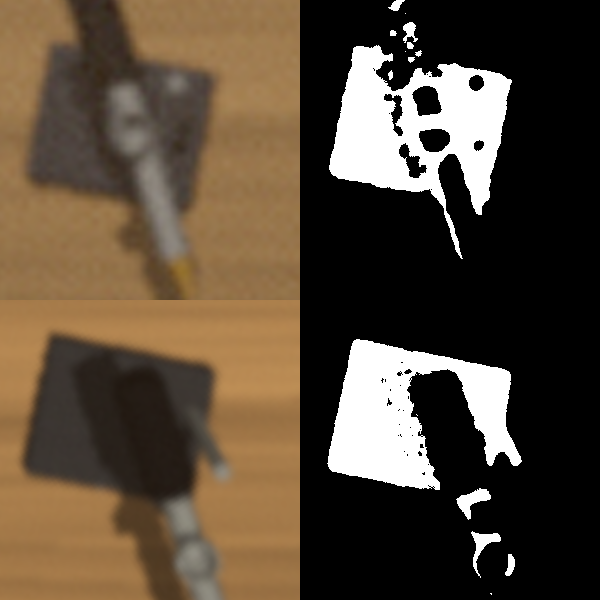

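>>> {"name": "jog_arm", "arguments": {"plan": [[-1,0,0.12,0,0,0,0],[-1,0,0.12,0,0,0,0],[-1,0,0.12,0,0,0,0],[-1,0,0.12,0,0,0,0],[-1,0,0,0.1,0,0,0],[-1,0,0,0.1,0,0,0],[-1,0,0,0.1,0,0,0],[-1,0,0,0.1,0,0,0],[-1,0.04,0,0,0,0,0],[-1,0.03,0,0,0,0,0]]}}

```text
t: 12.7
eef_pos: [0.4796, -0.0513, 0.0508]
tcp_rot: [[0.73, 0.684, -0.0], [0.684, -0.73, 0.0], [-0.0, -0.001, -1.0]]
contact_force: [0.5, -0.4, 0.2]
opening: -0.002
grip_force: 0.0
```

>>> {"name": "jog_arm", "arguments": {"plan": [[-1,0.005,0,0,0,0,0],[-1,0.005,0,0,0,0,0],[-1,0.0036,0,0,0,0,0.0078],[-1,0.0036,0,0,0,0,0.0078],[-1,0,0,0,0,0,0],[-1,0,0,0,0,0,0]]}}

```text
t: 13.3
eef_pos: [0.4837, -0.0468, 0.0505]
tcp_rot: [[0.745, 0.667, 0.0], [0.667, -0.745, 0.0], [0.0, 0.0, -1.0]]
contact_force: [0.4, -0.6, 0.0]
opening: 0.003
grip_force: 0.0
```

>>> {"name": "jog_arm", "arguments": {"plan": [[-1,-0.03,0,0,0,0,0],[-1,-0.05,0,0,0,0,0],[-1,0,0,-0.1,0,0,0],[-1,0,0,-0.1,0,0,0],[-1,0,0,-0.1,0,0,0],[-1,0,0,-0.1,0,0,0],[-1,0,-0.12,0,0,0,0],[-1,0,-0.12,0,0,0,0],[-1,0,-0.12,0,0,0,0],[-1,0,-0.12,0,0,0,0]]}}

```text
t: 14.3
eef_pos: [0.3299, 0.0751, 0.2101]
tcp_rot: [[0.746, 0.666, 0.0], [0.666, -0.746, 0.0], [0.0, 0.0, -1.0]]
contact_force: [-0.1, 1.2, -0.4]
opening: -0.003
grip_force: 0.0
```

```bash
python3 chk.py 79 c | head -30 | grep -v brush
cat > car.py <<'E'
from h import *
for n in('top','scene'):
    p=snap(n)
    for r in arm.masks_of(p,'car')[:1]:
        ys,xs=np.nonzero(r['region']); X=np.array([at_z(p,(x,y),.06)[:2] for x,y in zip(xs,ys)])
        w,v=np.linalg.eigh(np.cov(X.T)); a=v[:,1]; a=a*np.sign(a[1]); print(n,r['p'],X.mean(0),np.degrees(np.arctan2(a[1],a[0])))
E
python3 car.py
```

```text
[0.3299 0.0751 0.2101] 138.49311766638917 0.3125593257192367 [-0.0748  1.2177 -0.3608] 14.3
True (0.564, -0.132) 79.18535922096532 [[[0.1, -0.3], [0.2, 0.6], [0.1, -0.3], [0.2, 1.1]]] [False, False, False, False]
False (np.float64(0.5636042185519871), np.float64(-0.13274615737013312)) 79.19520227630764 [[[-0.1, -0.6], [0.1, 0.4], [-0.0, -0.6], [0.0, 0.8]]] [False, False, False, False]
True (0.564, -0.132) 78.70626622056714 [[[0.0, 0.0], [0.0, 0.0], [0.4, -0.3], [0.0, 0.0]]] [True, True, False, True]
False (np.float64(0.5626926032834387), np.float64(-0.13112715802115119)) 78.99607425069546 [[[0.0, 0.0], [0.0, 0.0], [0.0, -0.0], [0.0, 0.0]]] [True, True, False, True]
True (0.564, -0.132) 79.11774090651856 [[[0.1, -0.3], [0.3, 0.6], [0.1, -0.4], [0.1, 1.1]], [[0.0, 0.0], [0.0, 0.0], [0.2, -0.5], [0.0, 0.0]]] [False, False, False, False, True, True, False, True]
False (np.float64(0.5634555576955549), np.float64(-0.1325711291712966)) 79.17571410735502 [[[0.0, -0.6], [0.2, 0.4], [0.1, -0.6], [0.1, 0.8]], [[0.0, 0.0], [0.0, 0.0], [0.4, -0.3], [0.0, 0.0]]] [False, False, False, False, True, True, False, True]
s post 0.97 [0.6088 0.0977 0.058 ] 78.95193018818398
s post 0.83 [ 0.4406 -0.2867  0.058 ] -128.57288581646586
s post 0.75 [0.4591 0.0716 0.058 ] 117.27314364113178
s car_nose 0.56 [ 0.57   -0.0673  0.058 ] 84.71126355157632
s car_nose 0.56 [0.3744 0.2809 0.058 ] 114.65913812847809
t post 0.92 [0.6126 0.1028 0.058 ] 78.31501011114841
t post 0.87 [ 0.4274 -0.3039  0.058 ] -128.47548933214023
t post 0.74 [0.443  0.0662 0.058 ] 121.40614840788395
t post 0.32 [0.4725 0.3447 0.058 ] 100.8678592050831
t car_nose 0.63 [ 0.5738 -0.0637  0.058 ] 81.79278803442598
top 0.81 [ 0.56075479 -0.13547484] 80.50710622620262
scene 0.6 [ 0.56513483 -0.1324557 ] 77.4470916981879
```

>>> {"name": "jog_arm", "arguments": {"plan": [[-1,0,0,0,0,0,0.078],[-1,0,0,0,0,0,0.078],[-1,0,0,0,0,0,0.077],[-1,0.1008,0.0163,0,0,0,0],[-1,0.1008,0.0163,0,0,0,0],[-1,0.1008,0.0163,0,0,0,0],[-1,0.1008,0.0163,0,0,0,0],[-1,0.1008,0.0163,0,0,0,0],[-1,0,0,0,0,0,0],[-1,0,0,0.05,0,0,0]]}}

```text
t: 15.9
eef_pos: [0.5334, 0.1162, 0.1907]
tcp_rot: [[0.935, 0.356, 0.001], [0.356, -0.935, 0.0], [0.001, 0.0, -1.0]]
contact_force: [-1.0, -0.4, 0.1]
opening: 0.0
grip_force: 0.0
```

Run:
```python
from h import *
s=arm.state(); print(s['eef_pos'],s['tcp_rot'],s['t'])
p=snap('scene'); cv2.imwrite('pics/d.png',cv2.cvtColor(cv2.resize(p['frame'][60:300,220:460],(600,600),interpolation=3),cv2.COLOR_RGB2BGR))
```

```text
[0.53338747 0.11615455 0.1907183 ] [[ 9.34667866e-01  3.55521250e-01  7.88081107e-04]
 [ 3.55521231e-01 -9.34668190e-01  1.67940394e-04]
 [ 7.96300720e-04  1.23211076e-04 -9.99999675e-01]] 15.9
```

View pics/d.png

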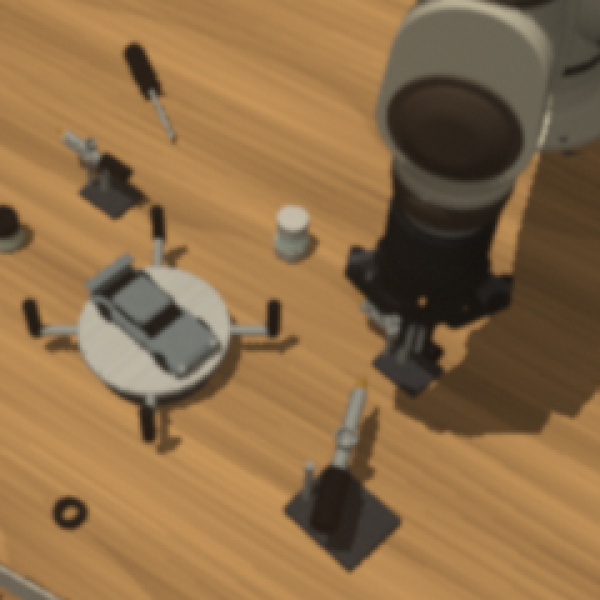

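>>> {"name": "jog_arm", "arguments": {"plan": [[-1,0,0,0.1056,0,0,0],[-1,0,0,0.1056,0,0,0],[-1,0,0,0.1056,0,0,0],[-1,0,0,0,0,0,0],[-1,0,0.012,0,0,0,0],[-1,0,0.012,0,0,0,0],[-1,0,0.012,0,0,0,0],[-1,0,0.012,0,0,0,0],[-1,-0.0024,0.0076,0,0,0,-0.0278],[-1,-0.0024,0.0076,0,0,0,-0.0278]]}}

```text
t: 16.95
eef_pos: [0.5398, 0.0917, 0.0646]
tcp_rot: [[0.899, 0.438, 0.001], [0.438, -0.899, 0.0], [0.001, 0.0, -1.0]]
contact_force: [0.7, 1.3, 0.3]
opening: 0.003
grip_force: 0.4
```

>>> {"name": "jog_arm", "arguments": {"plan": [[-1,-0.0024,0.0076,0,0,0,-0.0278],[-1,-0.0024,0.0076,0,0,0,-0.0278],[-1,-0.0024,0.0076,0,0,0,-0.0278],[-1,-0.0024,0.0076,0,0,0,-0.0278],[-1,-0.0024,0.0076,0,0,0,-0.0278],[-1,-0.0024,0.0076,0,0,0,-0.0278],[-1,-0.0024,0.0076,0,0,0,-0.0278],[-1,-0.0024,0.0076,0,0,0,-0.0278],[-1,-0.0024,0.0076,0,0,0,-0.0278],[-1,-0.0024,0.0076,0,0,0,-0.0278]]}}

```text
t: 17.95
eef_pos: [0.5502, 0.0619, 0.0644]
tcp_rot: [[0.63, 0.777, 0.001], [0.777, -0.63, 0.0], [0.001, 0.001, -1.0]]
contact_force: [-0.2, 0.2, 0.1]
opening: -0.002
grip_force: 0.3
```

Run:
```python
from h import *
s=arm.state(); print(s['eef_pos'],s['contact_force'],s['t'])
p=snap('scene'); cv2.imwrite('pics/e.png',cv2.cvtColor(cv2.resize(p['frame'][60:300,220:460],(600,600),interpolation=3),cv2.COLOR_RGB2BGR))
```

```text
[0.55022568 0.0619266  0.0644384 ] [-0.22325992  0.23891608  0.10504435] 17.95
```

View pics/e.png

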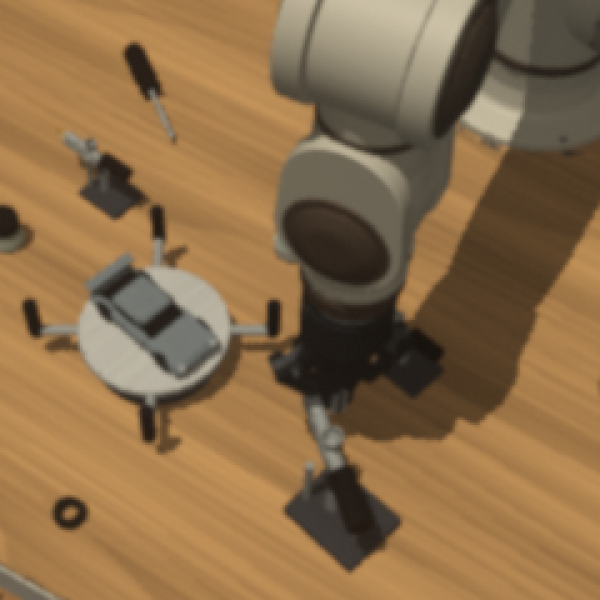

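>>> {"name": "jog_arm", "arguments": {"plan": [[-1,-0.0024,0.0076,0,0,0,-0.0278],[-1,-0.0024,0.0076,0,0,0,-0.0278],[-1,-0.0024,0.0076,0,0,0,-0.0278],[-1,-0.0024,0.0076,0,0,0,-0.0278],[-1,-0.0024,0.0076,0,0,0,-0.0278],[-1,-0.0024,0.0076,0,0,0,-0.0278],[-1,-0.0024,0.0076,0,0,0,-0.0278],[-1,-0.0024,0.0076,0,0,0,-0.0278],[-1,-0.0024,0.0076,0,0,0,-0.0278]]}}

```text
t: 18.9
eef_pos: [0.5696, 0.0413, 0.0642]
tcp_rot: [[0.285, 0.959, 0.001], [0.959, -0.285, 0.0], [0.0, 0.001, -1.0]]
contact_force: [-0.1, 0.5, -0.1]
opening: 0.005
grip_force: 0.3
```

>>> {"name": "jog_arm", "arguments": {"plan": [[-1,-0.0009,0.003,0,0,0,-0.0111],[-1,-0.0009,0.003,0,0,0,-0.0111],[-1,-0.0009,0.003,0,0,0,-0.0111]]}}

```text
t: 19.2
eef_pos: [0.5725, 0.0393, 0.0638]
tcp_rot: [[0.235, 0.972, 0.0], [0.972, -0.235, -0.0], [-0.0, 0.0, -1.0]]
contact_force: [-1.1, 0.1, 0.7]
opening: -0.002
grip_force: 0.3
```

>>> {"name": "jog_arm", "arguments": {"plan": [[-1,-0.0009,0.003,0,0,0,-0.0111],[-1,-0.0009,0.003,0,0,0,-0.0111]]}}

```text
t: 19.4
eef_pos: [0.5747, 0.0382, 0.0636]
tcp_rot: [[0.2, 0.98, -0.0], [0.98, -0.2, -0.0], [-0.0, 0.0, -1.0]]
contact_force: [-0.8, -0.1, 1.9]
opening: -0.0
grip_force: 0.4
```

>>> {"name": "jog_arm", "arguments": {"plan": [[-1,0,0.003,0,0,0,0],[-1,0,0.003,0,0,0,0]]}}

```text
t: 19.6
eef_pos: [0.577, 0.0377, 0.0636]
tcp_rot: [[0.201, 0.98, -0.0], [0.98, -0.201, -0.0], [-0.0, -0.0, -1.0]]
contact_force: [-0.8, -0.2, -0.0]
opening: -0.002
grip_force: 0.4
```

>>> {"name": "jog_arm", "arguments": {"plan": [[-1,0,0.003,0,0,0,0],[-1,0,0.003,0,0,0,0]]}}

```text
t: 19.8
eef_pos: [0.578, 0.0374, 0.0633]
tcp_rot: [[0.201, 0.98, -0.003], [0.98, -0.201, 0.0], [-0.0, -0.003, -1.0]]
contact_force: [-12.5, 2.1, 5.6]
opening: -0.0
grip_force: 6.2
```

>>> {"name": "jog_arm", "arguments": {"plan": [[-1,0,0.003,0,0,0,0],[-1,0,0,0,0,0,0]]}}

```text
t: 20.0
eef_pos: [0.5781, 0.0374, 0.0633]
tcp_rot: [[0.201, 0.98, -0.005], [0.98, -0.201, 0.001], [-0.0, -0.005, -1.0]]
contact_force: [-14.0, 1.5, 7.2]
opening: -0.002
grip_force: 7.5
```

Stop met (14 N). Back off along −y of the tool, rise, and move clear.

>>> {"name": "jog_arm", "arguments": {"plan": [[-1,0,-0.01,0,0,0,0],[-1,0,-0.03,0,0,0,0],[-1,0,-0.06,0,0,0,0],[-1,0,0,-0.1,0,0,0],[-1,0,0,-0.1,0,0,0],[-1,0,0,-0.1,0,0,0],[-1,0,0,-0.1,0,0,0],[-1,0,-0.12,0,0,0,0],[-1,0,-0.12,0,0,0,0],[-1,0,-0.12,0,0,0,0]]}}

```text
t: 21.0
eef_pos: [0.3993, 0.0742, 0.2235]
tcp_rot: [[0.202, 0.979, 0.001], [0.979, -0.202, 0.0], [0.0, 0.001, -1.0]]
contact_force: [-1.3, -0.0, 0.8]
opening: -0.001
grip_force: 0.0
```

>>> {"name": "jog_arm", "arguments": {"plan": [[-1,0,-0.06,0,0,0,0],[-1,0,0,0,0,0,0],[-1,0,0,0,0,0,0]]}}

```text
t: 21.3
eef_pos: [0.3772, 0.079, 0.224]
tcp_rot: [[0.2, 0.98, 0.002], [0.98, -0.2, 0.0], [0.001, 0.002, -1.0]]
contact_force: [-0.8, 0.2, 0.2]
opening: 0.001
grip_force: 0.0
```

```bash
python3 chk.py 79 f
python3 - <<'E'
import cv2,numpy as np
a=cv2.imread('pics/ft.png')[135:255,255:405]; b=cv2.imread('pics/fs.png')[135:290,225:400]
cv2.imwrite('pics/f.png',np.hstack([cv2.resize(a,(400,400),interpolation=3),cv2.resize(b,(400,400),interpolation=3)]))
E
```

```text
[0.3772 0.079  0.224 ] 131.52082011265253 0.2818465474429539 [-0.8175  0.1748  0.1668] 21.3
True (0.564, -0.132) 79.19271639884334 [[[0.1, -0.3], [0.2, 0.6], [0.1, -0.3], [0.2, 1.0]]] [False, False, False, False]
False (np.float64(0.5636001514490167), np.float64(-0.13275025734251247)) 79.20342419801571 [[[-0.1, -0.6], [0.1, 0.4], [-0.0, -0.6], [0.0, 0.7]]] [False, False, False, False]
True (0.564, -0.132) 79.29627169018312 [[[0.0, 0.0], [0.0, 0.0], [0.2, -0.6], [0.0, -0.6]]] [True, True, False, False]
False (np.float64(0.5621351735613724), np.float64(-0.1316033596705931)) 79.27015116856427 [[[0.0, 0.0], [0.0, 0.0], [0.1, 0.0], [-0.1, -0.0]]] [True, True, False, False]
True (0.564, -0.132) 79.21763390082668 [[[0.1, -0.4], [0.2, 0.6], [0.1, -0.3], [0.2, 1.0]], [[0.0, 0.0], [0.0, 0.0], [0.2, -0.6], [0.1, -0.6]]] [False, False, False, False, True, True, False, False]
False (np.float64(0.5632237821814948), np.float64(-0.1325476316007072)) 79.29684581121782 [[[0.1, -0.7], [0.1, 0.3], [0.1, -0.6], [0.3, 0.7]], [[0.0, 0.0], [0.0, 0.0], [0.4, -0.3], [0.2, -0.4]]] [False, False, False, False, 
[... 189 characters left out ...]
7075
s brush_end 0.61 [ 0.4277 -0.3443  0.066 ] -122.71168265117265
s brush_end 0.56 [0.599  0.0248 0.066 ] 77.43403898410352
s brush_end 0.55 [0.4495 0.0353 0.066 ] 124.39348177091762
s car_nose 0.58 [ 0.572  -0.0673  0.058 ] 82.94138809031213
t post 0.8 [0.6113 0.101  0.058 ] 78.51833392020984
t post 0.77 [ 0.4256 -0.3023  0.058 ] -129.08691059076656
t post 0.66 [0.477  0.3483 0.058 ] 100.27030113701142
t post 0.47 [0.4403 0.0552 0.058 ] 123.4571044220446
t brush_end 0.78 [0.5861 0.0222 0.066 ] 81.85326520637267
t brush_end 0.6 [ 0.4157 -0.3427  0.066 ] -125.12856039469733
t brush_end 0.48 [0.4358 0.0291 0.066 ] 128.51882969326988
t car_nose 0.76 [ 0.572  -0.0649  0.058 ] 83.19494828279267
```

View pics/f.png

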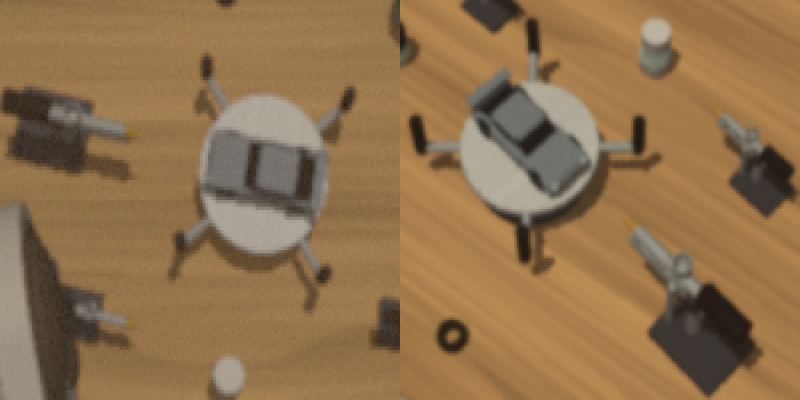

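```bash
python3 -c "
from workcell import arm
print(arm.finish_job())"
```

```text
the job is handed in; nothing more can be done
None
```

The job is handed in: in the final pictures the car's nose points at the large stand's post, to within about 1° by my measurement. The airbrush arm was pushed round until it met its stop (about 14 N at the wrist) and aims at the car. The planned finger path kept clear of the shell and the loose items, and I saw no sign of contact with them. It took about 22 s of robot time.

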